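Start a coin-laundry washer on the blue course

ROBOT

A 6-joint arm with a two-finger parallel gripper is mounted at the origin on the work surface. World frame = base frame: x ahead of the robot, y to its left, z up, the work surface at z = 0. Lengths are in m, angles in rad, forces in N, time in s.
With the tool pointing down it reaches from about 0.3 to 0.75 m from the base axis. Payload 8.5 kg.
Tool frame: the origin (TCP) lies at the very end of the fingers, on their centre line; the grasp point (between the pads) lies 19 mm behind it (arm.grip_point_offset is the y of the grasp point in the tool frame, in m); y points along the fingers, z is the direction in which the jaws open and shut, and the axes are right-handed (so a half turn about y gives the same grasp; the last joint's range is limited). The gripper opens to 85 mm and grips with 20 to 120 N. Pads are 22 mm wide; open, the fingers measure 114 mm over their backs; the gripper's body (76 mm by 85 mm) begins 54 mm behind the grasp point. The pads swing forward as they close: fully open they stand 13 mm farther back than shut.
Start: joints at [-1.4, 0.381, 1.297, -0, 1.464, -0.215], TCP at [0.207, -0.51, 0.231] pointing down, gripper open.
Joint ranges: [-3.11, 3.11], [-0.89, 2.33], [0.22, 2.48], [-1.42, 4.56], [0.17, 2.85], [-2.88, 2.88]. Speed limits (rad/s): [2.39, 2.39, 3.14, 3.14, 3.14, 3.14].

INTERFACE

Orientations are given as a unit quaternion [w, x, y, z].
In Python, from plant import arm gives the robot as it stands. The module is installed in compiled form; this text tells all that it offers.
- The arm moves only by the shell command python3 -m pendant 'ROWS'. ROWS is JSON, one flat list of numbers, 7 for each row, row after row: the shift along the tool's x, y, z in mm, then the turn, a rotation vector about the tool's x, y, z in rad, then the finger opening in mm, from 0 to 85.4. A call has 1 to 5 rows; each row shifts and turns the pose as measured when the row begins, along the tool's axes as they then stand; what a row does not reach is not made up. A row lasts 1/10 s, in which the tool goes at most 50 mm and 8.59 degrees, less where a joint would pass 70% of its speed; a pose out of reach is approached as far as the arm can. A call with a gripper value outside its range is refused whole. The fingers move at their own pace and stop on an object; the grip force is fixed at half the most. Time passes only in rows, so rows that do not move let the fingers close. It gives the time, the measured TCP pose, the force and the opening at its end, in the units of the state.
- arm.get_obs(): the state, without advancing time (a new reading comes with each control period).
- arm.camera(name): name is "scene" or "side" or "wrist"; returns (picture, depth): 400x640x3 uint8, blue, green, red; 400x640 float32, m along the optical axis (not along the pixel's ray), 0 where there is no reading.
- arm.camera_model(name): a dict with "mtx" (3x3 intrinsics, pixels), "rvec" (rotation vector, rad) and "tvec" (3), from world to camera coordinates, as OpenCV has them; the wrist camera has in their place "mount" (4x4, takes a point from camera to tool coordinates, whose origin is the TCP and whose axes are the tool frame's). Camera axes: x right, y down, z forward; pixel columns grow to the right and rows downward; lengths in m; the calibration is good to about 2 mm. The wrist camera is an equidistant fisheye: a pixel r from the principal point sees the ray r / f radians off the axis. A picture is of the moment at which its call begins: read the wrist's pose just before it. camera_model takes no time and is no camera call.
- arm.sign_off(): hands the job in, once; it reports no verdict.
The state is a dict: "t": time; "q": joint angles; "joint_vel": joint speeds; "joint_torque": joint torques, N m; "tool_pos": TCP position; "orientation": TCP orientation; "force": force on the tool from outside, world axes, zero at the start; "torque": the same for the moment, N m; "opening": opening from 0.0 (shut) to 1.0 (fully open).
Only numpy, scipy, OpenCV 4.12 (cv2) and the standard library are available. Lean on these libraries where they do the work, as an engineer would, in place of code of your own. Each camera call takes 0.05 s, during which the arm holds its last target.

TASK

Get the washing machine going: push the dark grey detergent lid shut, then press the blue course key, and then the round green start key. Use light pushes of the fingertips, press no other key, leave the things on top of the machine where they stand, and finish with the hand clear.

Things in the scene. Friction and masses are not known exactly. Their poses are not given: they have to be found in the camera images.
- washer: The white washing machine, 600 mm wide, fixed, turned up to 0.12 rad. Origin under the middle of its control panel at z = 0; x runs level from the user's side to the back, y left, z up. The panel is 200 mm deep, its middle 75 mm above the origin, sloping 12 degrees down towards the user (normal -0.208, 0, 0.978). Behind it, from x = 98 mm, is the level deck, 96 mm up. All keys stand in one row at x = -44 mm.
- lid (a joint): Opening angle of the dark grey detergent lid in rad: 0 = shut flat on the panel (a stop), larger = further open; it starts between 0.5 and 0.9. The hinge is stiff (about 0.12 N m), so that the lid stays where it is left; a push of a few newtons on its outer face closes it.
- lid_hinge (a point): Middle of the lid's hinge line, on its outer face. The lid is a dark grey plate 6 mm thick, 116 mm from hinge to free edge and 132 mm wide, at the right end of the panel. The hinge runs along the washer's y at the lid's far (back) edge; the free edge faces the user and rises as the lid opens.
- lid_edge (a point): Middle of the lid's free edge, on its outer face, which looks up when the lid is shut and up and backward when it stands open.
- red_key_top (a point): Centre of the top face of the red course key: a square red cap, 30 x 30 mm, in a white frame, 9 mm proud of the panel. The four square course keys (red, orange, yellow, blue) stand 50 mm apart in a row, in a different order each time. Its axes are the washer's, tilted with the panel (z out of the panel).
- red_key (a joint): How far the red course key is pressed into the panel, in m: 0 = up, 0.005 = fully down. It registers past 0.003 and springs back by itself; it takes about 1.6 N to start it, 4 N at the point where it registers and 5.6 N fully down.
- orange_key_top (a point): Centre of the top face of the orange course key: a square orange cap, 30 x 30 mm, in a white frame, 9 mm proud of the panel. The four square course keys (red, orange, yellow, blue) stand 50 mm apart in a row, in a different order each time. Its axes are the washer's, tilted with the panel (z out of the panel).
- orange_key (a joint): How far the orange course key is pressed into the panel, in m: 0 = up, 0.005 = fully down. It registers past 0.003 and springs back by itself; it takes about 1.6 N to start it, 4 N at the point where it registers and 5.6 N fully down.
- yellow_key_top (a point): Centre of the top face of the yellow course key: a square yellow cap, 30 x 30 mm, in a white frame, 9 mm proud of the panel. The four square course keys (red, orange, yellow, blue) stand 50 mm apart in a row, in a different order each time. Its axes are the washer's, tilted with the panel (z out of the panel).
- yellow_key (a joint): How far the yellow course key is pressed into the panel, in m: 0 = up, 0.005 = fully down. It registers past 0.003 and springs back by itself; it takes about 1.6 N to start it, 4 N at the point where it registers and 5.6 N fully down.
- blue_key_top (a point): Centre of the top face of the blue course key: a square blue cap, 30 x 30 mm, in a white frame, 9 mm proud of the panel. The four square course keys (red, orange, yellow, blue) stand 50 mm apart in a row, in a different order each time. Its axes are the washer's, tilted with the panel (z out of the panel).
- blue_key (a joint): How far the blue course key is pressed into the panel, in m: 0 = up, 0.005 = fully down. It registers past 0.003 and springs back by itself; it takes about 1.6 N to start it, 4 N at the point where it registers and 5.6 N fully down.
- start_key_top (a point): Centre of the top face of the start key: a round green cap 34 mm across in a grey ring, 9 mm proud of the panel, at the left end of the row, 75 mm from the nearest course key. Its axes are the washer's, tilted with the panel (z out of the panel).
- start_key (a joint): How far the green start key is pressed, in m: 0 = up, 0.005 = fully down. Registers past 0.003, with the same spring as the course keys.
- stop_key_top (a point): Centre of the top face of the stop key: a round grey cap 34 mm across in a grey ring, 9 mm proud of the panel, to the right of the course keys, 65 mm from the nearest one.
- stop_key (a joint): How far the grey stop key is pressed, in m: 0 = up, 0.005 = fully down. Same spring as the others.
- detergent: White detergent bottle with a blue cap, 68 mm across, 170 mm tall, standing loose on the deck behind the panel. Origin at the centre of its underside, z up.
- dosing_cup: Small open pale-blue dosing cup, 56 mm across, 50 mm tall, standing loose on the deck. Origin at the centre of its underside, z up.
- brush: Stain brush with a red handle, 180 mm long, lying loose on the deck roughly along the washer's y. Origin at its underside near the middle, x along the brush.
- blue_key_base: The fixed frame of the blue key, flush on the panel; origin at its centre on the panel surface, z out of the panel.
- start_key_base: The fixed frame of the start key, flush on the panel; origin at its centre on the panel surface, z out of the panel.

How it is judged:
On the way, in this order (a step that is already met when the one before it is completed fails the run):
1. the detergent lid is shut (value of joint lid below 0.05 rad), for 0.2 s.
2. the blue course key is pressed, with the lid shut (value of joint blue_key above 0.003 m and value of joint lid below 0.05 rad), for 0.05 s.
3. the blue key is up again and the green start key is pressed (value of joint start_key above 0.003 m and value of joint blue_key below 0.001 m and value of joint lid below 0.05 rad), for 0.05 s.
At the end, for the whole second after the job is handed in: The lid is shut (within 0.05 rad of flat), every key is up again (within 1 mm), and the bottle, the cup and the brush are within 15 mm of where they stood, the bottle and cup upright (0.1 rad) (value of joint lid below 0.05 rad and value of joint each of blue_key, start_key, red_key, orange_key, yellow_key, stop_key below 0.001 m and distance of each of detergent, dosing_cup, brush from where it was at the start of the episode below 0.015 m and angle between each of detergent, dosing_cup's own z axis and vertical below 0.1 rad); the robot touches nothing.
It fails at once if a course key other than the blue one, or the stop key, is pressed (more than 1.5 mm) (value of joint any of red_key, orange_key, yellow_key, stop_key above 0.0015 m).
It fails at once if the start key is pressed while the lid is open (value of joint start_key above 0.0015 m and value of joint lid above 0.1 rad).
It fails at once if the lid is lifted further open (past 1.1 rad) (value of joint lid above 1.1 rad).
It fails at once if the blue or the green key is pushed harder than 40 N, or the machine's panel or lid harder than 60 N (contact force between any of the fingers, the arm and blue_key_base above 40 N or contact force between any of the fingers, the arm and start_key_base above 40 N or contact force between any of the fingers, the arm and washer above 60 N).
It fails at once if the bottle, the cup or the brush is shifted or lifted more than 20 mm (distance of any of detergent, dosing_cup, brush from where it was at the start of the episode above 0.02 m).
It also fails if it takes over 48 s, if anything falls off the work surface, if the arm or the gripper's body presses on something with over 40 N, if the wrist force passes 120 N, or if a joint passes its speed limit or range.

## Working session

There is one attempt and no reset: what is moved stays moved. The work goes in short steps, Python scripts to look and compute and a shell command to move; the robot and the scene stay as the last step left them, time stands still between calls to the robot, and variables do not carry over. Pictures are saved under pics/ and viewed, and the job is handed in when it is done.

```bash
mkdir -p pics; python3 - <<'E'
from plant import arm
import cv2,numpy as np
o=arm.get_obs();print(o)
for n in("scene","side"):
    p,d=arm.camera(n);cv2.imwrite(f"pics/{n}0.png",p);np.save(f"{n}0.npy",d)
    print(n,arm.camera_model(n))
print(arm.camera_model("wrist"),arm.grip_point_offset)
E
```

```text
{'t': 0.0, 'q': array([-1.40032134e+00,  3.81185800e-01,  1.29830270e+00, -2.07372815e-05,
        1.46359462e+00, -2.15297403e-01]), 'joint_vel': array([ 0.00121286,  0.00070697, -0.00124861,  0.00034899,  0.00108613,
       -0.0021746 ]), 'joint_torque': array([ 2.23270115e-05, -4.48461163e+01, -2.31280088e+01, -1.06595135e-04,
        4.88329242e-03,  1.15988490e-05]), 'tool_pos': array([ 0.20689137, -0.5092685 ,  0.23070311]), 'orientation': array([ 0.13555223, -0.13554318,  0.69452018, -0.69346619]), 'force': array([-0.83546312, -0.11275842, -0.36195942]), 'torque': array([ 0.00753945, -0.02495647, -0.03292218]), 'opening': 0.9974303695632257}
scene {'mtx': array([[430.7415298 ,   0.        , 323.2720996 ],
       [  0.        , 430.7415298 , 203.01392926],
       [  0.        ,   0.        ,   1.        ]]), 'rvec': array([ 1.2658812 ,  2.1948959 , -0.98765424]), 'tvec': array([ 0.26739112, -0.29602925,  1.34614735])}
side {'mtx': array([[376.40610715,   0.        , 321.93558666],
       [  0.        , 376.40610715, 199.69605583],
       [  0.        ,   0.        ,   1.        ]]), 'rvec': array([ 0.8662832 , -2.49028365,  1.0971026 ]), 'tvec': array([0.48994666, 0.28402416, 0.5537754 ])}
{'mtx': array([[309.70691629,   0.        , 321.4335407 ],
       [  0.        , 309.70691629, 203.75986874],
       [  0.        ,   0.        ,   1.        ]]), 'mount': array([[-1.11416860e-03,  9.53312270e-01,  3.01984228e-01,
        -7.68530003e-02],
       [ 2.18904718e-05, -3.01984393e-01,  9.53312869e-01,
        -1.42643600e-01],
       [ 9.99999379e-01,  1.06876185e-03,  3.15593074e-04,
        -1.09125995e-03],
       [ 0.00000000e+00,  0.00000000e+00,  0.00000000e+00,
         1.00000000e+00]])} -0.0187
```

View pics/scene0.png

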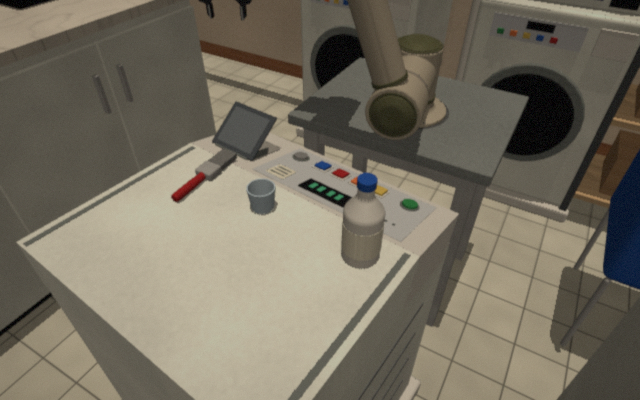

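View pics/side0.png

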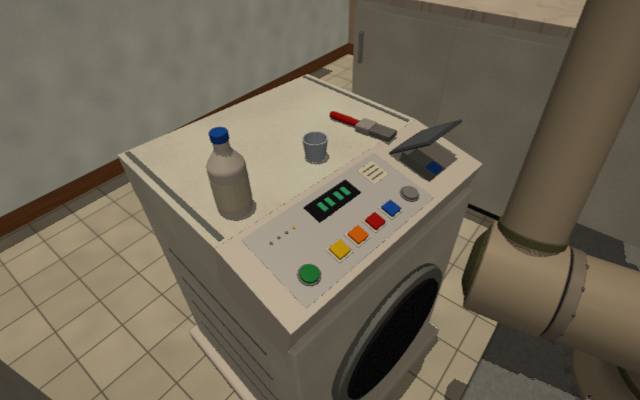

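The side view shows the start key at (309,273), yellow (340,249), orange (357,234), red (375,221), blue (391,208), stop (409,193), and the lid open near (428,137). The bottle is at (230,185), the cup at (315,147) and the brush at (365,125). Next I'll measure them.

```bash
cat > h.py <<'E'
import numpy as np,cv2
from plant import arm
from scipy.spatial.transform import Rotation as R
def P(n):
    m=arm.camera_model(n);Rm=cv2.Rodrigues(m["rvec"])[0];return m["mtx"],Rm,np.array(m["tvec"]).ravel()
def ptd(n,u,v,z):
    K,Rm,t=P(n);c=np.linalg.inv(K)@np.array([u,v,1.])*z;return Rm.T@(c-t)
def ray(n,u,v):
    K,Rm,t=P(n);return -Rm.T@t, Rm.T@np.linalg.inv(K)@np.array([u,v,1.])
def tri(obs):
    A=np.zeros((3,3));b=np.zeros(3)
    for n,u,v in obs:
        c,d=ray(n,u,v);d=d/np.linalg.norm(d);M=np.eye(3)-np.outer(d,d);A+=M;b+=M@c
    return np.linalg.solve(A,b)
def proj(n,X):
    K,Rm,t=P(n);c=K@(Rm@np.array(X)+t);return c[:2]/c[2]
E
python3 - <<'E'
from h import *
seeds={"side":dict(start=(309,273),yellow=(340,249),orange=(357,234),red=(375,221),blue=(391,208),stop=(409,194)),
"scene":dict(start=(410,204),red=(341,173),blue=(323,165),stop=(301,156))}
C={}
for n in seeds:
    p=cv2.imread(f"pics/{n}0.png");d=np.load(f"{n}0.npy")
    hsv=cv2.cvtColor(p,cv2.COLOR_BGR2HSV).astype(int)
    for k,(u,v) in seeds[n].items():
        h=hsv[v,u]
        if k!="stop":
            m=((abs((hsv[...,0]-h[0]+90)%180-90)<7)&(hsv[...,1]>110)).astype(np.uint8)
        else:
            m=((abs(hsv[...,2]-h[2])<20)).astype(np.uint8)
        _,l,s,c=cv2.connectedComponentsWithStats(m);i=l[v,u]
        z=np.median(d[l==i]);C[n,k]=c[i]
        print(n,k,h,s[i],c[i].round(1),ptd(n,*c[i],z).round(4))
for k in seeds["scene"]:
    X=tri([(n,*C[n,k]) for n in seeds]);print(k,X.round(4),[ (proj(n,X)-C[n,k]).round(1) for n in seeds])
p=cv2.imread("pics/side0.png");cv2.imwrite("pics/sz.png",cv2.resize(p[80:220,300:500],None,fx=4,fy=4,interpolation=cv2.INTER_CUBIC))
p=cv2.imread("pics/scene0.png");cv2.imwrite("pics/cz.png",cv2.resize(p[80:230,160:360],None,fx=4,fy=4,interpolation=cv2.INTER_CUBIC))
E
```

```text
side start [ 66 185 106] [300 265  19  18 280] [309.1 273.4] [0.5019 0.1904 0.0744]
side yellow [ 23 235 179] [329 239  22  21 260] [339.4 248.9] [0.4939 0.116  0.0745]
side orange [ 13 243 185] [348 225  21  19 236] [357.7 234.1] [0.4885 0.0666 0.0745]
side red [  1 237 142] [365 212  20  18 207] [374.8 220.4] [0.4832 0.0169 0.0743]
side blue [108 211 121] [382 200  19  16 173] [390.7 207.8] [ 0.4774 -0.0322  0.0743]
side stop [ 17  42 108] [400 186  19  14 160] [409.  191.5] [ 0.4729 -0.0976  0.0747]
scene start [ 65 150 100] [403 200  14   9 101] [409.6 203.8] [0.5104 0.1902 0.0752]
scene red [  0 199 133] [333 169  16   9  94] [340.4 172.9] [0.4892 0.0164 0.0744]
scene blue [109 190 113] [316 162  15   8  71] [322.7 165.2] [ 0.4834 -0.0329  0.074 ]
scene stop [ 20  37 104] [292 152  18  10  90] [300.5 155.9] [ 0.4767 -0.0975  0.0729]
start [0.5041 0.1883 0.07  ] [array([-0.1,  0.2]), array([-0.1, -0.1])]
red [0.4848 0.0141 0.0708] [array([-0. ,  0.1]), array([-0. , -0.1])]
blue [ 0.4791 -0.0355  0.0706] [array([-0.1,  0.1]), array([-0.1, -0.1])]
stop [ 0.4742 -0.0997  0.0715] [array([-0.2,  0.4]), array([-0.2, -0.3])]
```

View pics/sz.png

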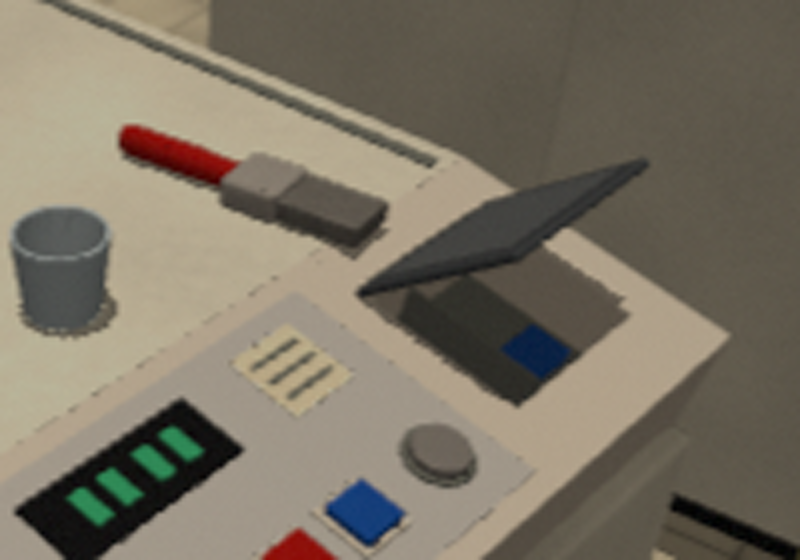

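View pics/cz.png

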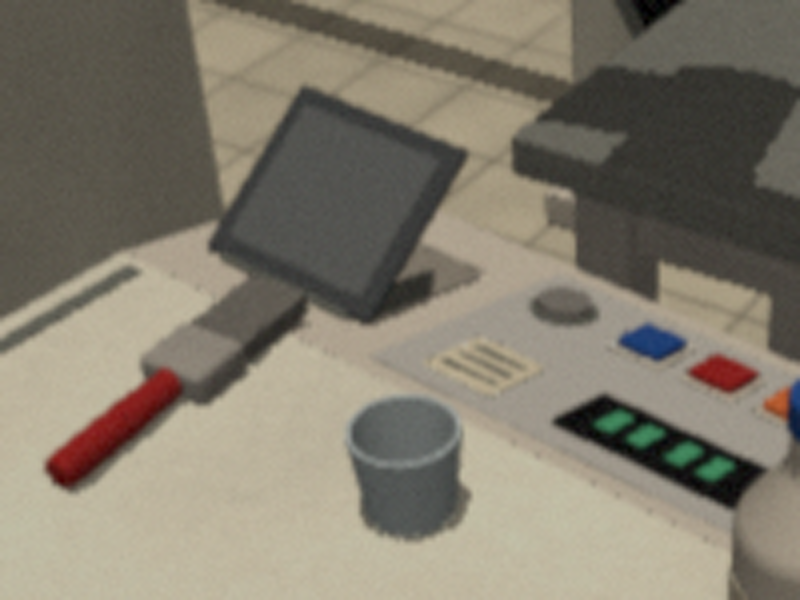

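```bash
cat >> h.py <<'E'
yaw=0
E
python3 - <<'E'
from h import *
def onz(n,u,v,z):
    c,d=ray(n,u,v);return c+d*(z-c[2])/d[2]
o=arm.get_obs();q=o["orientation"];Rt=R.from_quat(np.r_[q[1:],q[0]]).as_matrix();print(Rt.round(3))
S=dict(start=(309.1,273.4),yellow=(339.4,248.9),orange=(357.7,234.1),red=(374.8,220.4),blue=(390.7,207.8),stop=(409,191.5))
Q=dict(start=(409.6,203.8),red=(340.4,172.9),blue=(322.7,165.2),stop=(300.5,155.9))
y0=dict(start=0,yellow=-75,orange=-125,red=-175,blue=-225,stop=-290)
def fit(n,D):
    X=np.array([onz(n,*D[k],.0744)[:2] for k in D]);L=np.array([[0,y0[k]/1e3] for k in D])
    # rigid 2D
    a=X-X.mean(0);b=L-L.mean(0)
    H=b.T@a;th=np.arctan2(H[0,1]-H[1,0],H[0,0]+H[1,1]);c,s=np.cos(th),np.sin(th);Rz=np.array([[c,-s],[s,c]])
    t=X.mean(0)-Rz@L.mean(0);print(n,th,t,(X-(L@Rz.T+t)).round(4).tolist())
    return th,t
r=[fit("side",S),fit("scene",Q)]
th=(r[0][0]+r[1][0])/2;t=(r[0][1]+r[1][1])/2
c,s=np.cos(th),np.sin(th)
print("start",t,"blue",t+np.array([s,-c])*.225, "stop",t+np.array([s,-c])*.29)
ex=np.array([c,s]);ey=np.array([-s,c])
def W(X): # rel: x with keys at -44, y from start
    d=X[:2]-t;return np.array([d@ex-.044,d@ey,X[2]])
K={}
d=np.load("scene0.npy")
for k,(u,v) in dict(eL=(276.7,118.2),eR=(236.2,102),hR=(213.5,141),hL=(252,159)).items():
    K[k]=(u,v)
cen=np.mean(list(K.values()),0)
# plane fit in lid interior
pts=[]
m=np.zeros((400,640),np.uint8);cv2.fillConvexPoly(m,np.array([cen+.75*(np.array(x)-cen) for x in K.values()]).astype(np.int32),1)
vv,uu=np.nonzero(m)
pts=np.array([ptd("scene",u,v,d[v,u]) for u,v in zip(uu,vv) if d[v,u]>0])
c0=pts.mean(0);n=np.linalg.svd(pts-c0)[2][2];n*=np.sign(n[2]);print("lid c",c0,"n",n,W(c0), "std",((pts-c0)@n).std())
nx=n[:2]@ex;print("nx,ny",nx,n[:2]@ey,"angle",np.arctan2(nx,n[2])+np.radians(12))
for k,(u,v) in K.items():
    C,D=ray("scene",u,v);X=C+D*((c0-C)@n)/(D@n);print(k,X.round(4),W(X).round(4))
for k,(u,v) in dict(eL=(300+512/4,80+247/4),eR=(300+647/4,80+160/4),hL=(300+360/4,80+292/4)).items():
    C,D=ray("side",u,v);X=C+D*((c0-C)@n)/(D@n);print("side",k,X.round(4),W(X).round(4))
E
```

```text
[[-0.926 -0.     0.376]
 [-0.376  0.001 -0.926]
 [-0.    -1.    -0.001]]
side -0.10231417477273656 [0.50147762 0.19086091] [[0.0004, -0.0006], [0.0001, -0.0003], [-0.0001, -0.0], [-0.0005, 0.0002], [-0.0011, 0.001], [0.0012, -0.0003]]
scene -0.10944229486798943 [0.5090626  0.19078198] [[0.0004, -0.0008], [-0.0009, -0.0005], [-0.0005, 0.0002], [0.0011, 0.001]]
start [0.50527011 0.19082145] blue [ 0.48149199 -0.03291858] stop [ 0.47462276 -0.09755459]
lid c [ 0.51768748 -0.22514746  0.12669316] n [ 0.58446935 -0.06459808  0.80884032] [ 0.01230765 -0.41232727  0.12669316] std 0.0013658803112281594
nx,ny 0.5880231559034009 -0.002469312940484295 angle 0.8380543538480356
eL [ 0.4806 -0.1566  0.159 ] [-0.0318 -0.3481  0.159 ]
eR [ 0.4668 -0.2844  0.1587] [-0.032  -0.4766  0.1587]
hR [ 0.5552 -0.2928  0.0942] [ 0.0568 -0.4757  0.0942]
hL [ 0.5684 -0.1687  0.0946] [ 0.0568 -0.3509  0.0946]
side eL [ 0.4803 -0.1661  0.1584] [-0.0311 -0.3576  0.1584]
side eR [ 0.4572 -0.275   0.1664] [-0.0426 -0.4682  0.1664]
side hL [ 0.5573 -0.1555  0.1037] [ 0.0443 -0.3389  0.1037]
```

```bash
python3 - <<'E'
from h import *
t=np.array([.50527,.19082]);th=-.1059;ex=np.array([np.cos(th),np.sin(th)]);ey=np.array([-ex[1],ex[0]])
d=np.load("side0.npy")
for k,(u,v) in dict(bottle=(230,190),cap=(219,136),cup=(316,152),brush=(363,125),handle=(340,117)).items():
    X=ptd("side",u,v,d[v,u]);e=X[:2]-t;print(k,X.round(3),"key-rel",(e@ex).round(3),(e@ey).round(3))
p,_=arm.camera("wrist");cv2.imwrite("pics/w0.png",p)
E
```

```text
bottle [0.675 0.191 0.169] key-rel 0.169 0.019
cap [0.691 0.178 0.265] key-rel 0.186 0.007
cup [ 0.669 -0.033  0.127] key-rel 0.187 -0.206
brush [ 0.662 -0.202  0.115] key-rel 0.197 -0.374
handle [ 0.732 -0.203  0.112] key-rel 0.267 -0.368
```

View pics/w0.png

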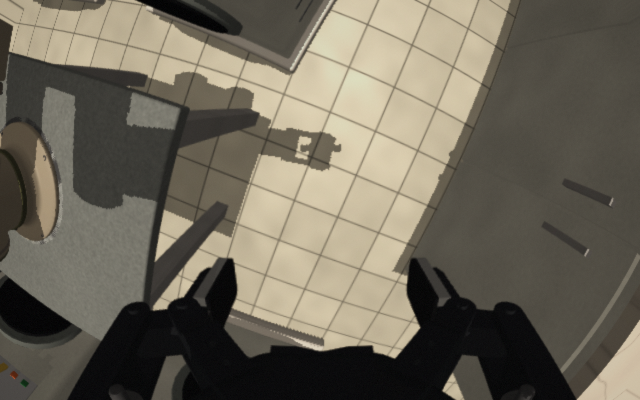

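```bash
python3 -m pendant '[0,0,0,0,0.125,0,0, 0,0,0,0,0.125,0,0, 0,0,0,0,0.125,0,0, 0,0,0,0,0.125,0,0, 0,0,0,0,0,0,0]'; cat >> h.py <<'E'
t0=np.array([.50527,.19082]);th=-.1059;ex=np.array([np.cos(th),np.sin(th),0]);ey=np.array([-ex[1],ex[0],0])
def wp(x,y,z): # washer x, y from start key
    X=(x+.044)*ex+y*ey; X[:2]+=t0; X[2]=z; return X
def go(x,y,z):
    o=arm.get_obs();q=o["orientation"];Rt=R.from_quat(np.r_[q[1:],q[0]]).as_matrix()
    e=o["tool_pos"]-np.r_[t0,0]
    print("t",round(o["t"],2),"pos",o["tool_pos"].round(4),"washer",(e@ex-.044).round(4),(e@ey).round(4),"F",o["force"].round(1),"open",round(o["opening"],3))
    Rd=np.c_[-ex,[0,0,-1],np.cross(-ex,[0,0,-1])]
    print("shift mm",(Rt.T@(wp(x,y,z)-o["tool_pos"])*1e3).round(1),"turn",R.from_matrix(Rt.T@Rd).as_rotvec().round(3))
E
python3 -c "
from h import *
go(-.02,-.413,.22)"
```

```text
t: 0.65
tool_pos: [0.2068, -0.5087, 0.2294]
orientation: [-0.047, 0.047, 0.707, -0.704]
force: [0.2, -1.0, 0.4]
opening: 0.147
t 0.65 pos [ 0.2068 -0.5087  0.2294] washer -0.2668 -0.7272 F [ 0.2 -1.   0.4] open 0.147
shift mm [-238.3   10.5 -320.6] turn [ 0.004 -0.027  0.001]
```

```bash
python3 -m pendant '[-27,0,-36,0,-0.027,0,0, -27,0,-36,0,0,0,0, -27,0,-36,0,0,0,0, -27,0,-36,0,0,0,0, -27,0,-36,0,0,0,0]'; 
python3 -c "
from h import *
go(-.02,-.413,.22)"
```

```text
t: 1.15
tool_pos: [0.3613, -0.3422, 0.2284]
orientation: [-0.034, 0.033, 0.708, -0.704]
force: [1.1, 0.1, 1.1]
opening: 0.002
t 1.15 pos [ 0.3613 -0.3422  0.2284] washer -0.1308 -0.5452 F [1.1 0.1 1.1] open 0.002
shift mm [-112.3    8.8 -131. ] turn [0.005 0.011 0.002]
```

```bash
python3 -m pendant '[-27,0,-32,0,0,0,0, -27,0,-32,0,0,0,0, -27,0,-32,0,0,0,0, -27,0,-32,0,0,0,0, 0,0,0,0,0,0,0]'; 
python3 -c "
from h import *
go(-.02,-.413,.17)"
```

```text
t: 1.65
tool_pos: [0.4866, -0.2145, 0.2287]
orientation: [-0.026, 0.024, 0.709, -0.704]
force: [-1.5, -0.1, -0.5]
opening: -0.0
t 1.65 pos [ 0.4866 -0.2145  0.2287] washer -0.0197 -0.405 F [-1.5 -0.1 -0.5] open -0.0
shift mm [ 0.4 58.7  8.4] turn [0.006 0.035 0.002]
```

```bash
python3 -m pendant '[0,25,8,0.005,0.035,0.002,0, 0,25,0,0,0,0,0, 0,0,0,0,0,0,0]'; 
python3 -c "
from h import *
go(-.02,-.413,.17)
p,_=arm.camera('side');cv2.imwrite('pics/s1.png',p)
p,_=arm.camera('scene');cv2.imwrite('pics/c1.png',p)"
```

```text
t: 1.95
tool_pos: [0.4867, -0.2217, 0.1776]
orientation: [0.033, -0.034, -0.706, 0.706]
force: [0.3, 0.9, -0.0]
opening: 0.001
t 1.95 pos [ 0.4867 -0.2217  0.1776] washer -0.0189 -0.4122 F [ 0.3  0.9 -0. ] open 0.001
shift mm [1.1 7.6 0.8] turn [-0.     0.012 -0.001]
```

View pics/s1.png

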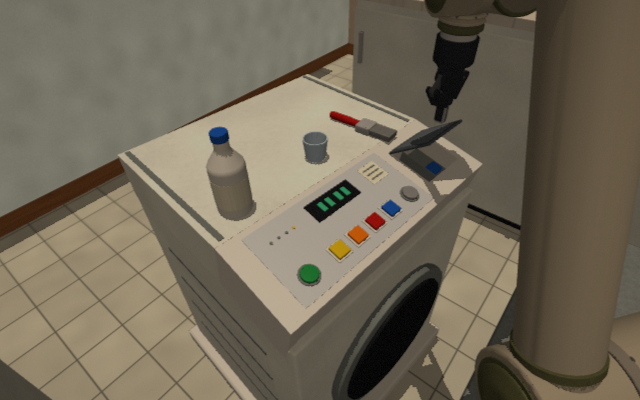

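View pics/c1.png

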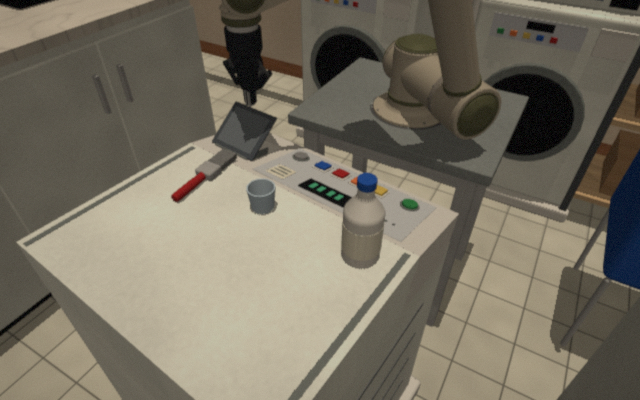

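The tip, at (440,120) in the side view and (249,103) in the scene view, stands over the lid close to its free edge. I'll push down gently.

```bash
for i in 1; do python3 -m pendant '[0,10,0,0,0,0,0, 0,10,0,0,0,0,0, 0,8,0,0,0,0,0, 0,8,0,0,0,0,0, 0,8,0,0,0,0,0]';done 
python3 -c "
from h import *
go(-.02,-.413,.08)"
```

```text
t: 2.55
tool_pos: [0.4891, -0.2246, 0.1372]
orientation: [0.029, -0.037, -0.704, 0.709]
force: [-0.7, 0.3, 0.3]
opening: 0.003
t 2.55 pos [ 0.4891 -0.2246  0.1372] washer -0.0162 -0.4148 F [-0.7  0.3  0.3] open 0.003
shift mm [ 4.5 57.2 -2.2] turn [-0.007  0.012 -0.012]
```

```bash
python3 -m pendant '[2,9,0,0,0,0,0, 2,9,0,0,0,0,0, 1,8,0,0,0,0,0, 1,8,0,0,0,0,0, 0,6,0,0,0,0,0]'
python3 -c "
from h import *
go(-.02,-.413,.08)"
```

```text
t: 3.05
tool_pos: [0.4825, -0.224, 0.0931]
orientation: [0.03, -0.037, -0.704, 0.709]
force: [-1.2, -0.7, 1.2]
opening: -0.001
t 3.05 pos [ 0.4825 -0.224   0.0931] washer -0.0228 -0.4149 F [-1.2 -0.7  1.2] open -0.001
shift mm [-2.6 13.1 -2. ] turn [-0.006  0.012 -0.01 ]
```

```bash
python3 -m pendant '[0,5,0,0,0,0,0, 0,4,0,0,0,0,0, 0,3,0,0,0,0,0]'
python3 -c "
from h import *
go(-.02,-.413,.08)
p,_=arm.camera('side');cv2.imwrite('pics/s2.png',p[60:260,240:560])"
```

```text
t: 3.35
tool_pos: [0.4828, -0.2241, 0.0797]
orientation: [0.03, -0.037, -0.704, 0.709]
force: [0.6, 0.2, 0.4]
opening: -0.002
t 3.35 pos [ 0.4828 -0.2241  0.0797] washer -0.0225 -0.415 F [0.6 0.2 0.4] open -0.002
shift mm [-2.6 -0.3 -1.9] turn [-0.006  0.012 -0.01 ]
```

View pics/s2.png

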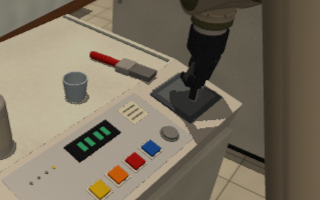

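The lid looks nearly flat, with the tip at crop (190,97). I'll keep pushing until the stop is felt.

```bash
python3 -m pendant '[0,2,0,0,0,0,0, 0,2,0,0,0,0,0]'; python3 -m pendant '[0,2,0,0,0,0,0, 0,2,0,0,0,0,0]'
```

```text
t: 3.6
tool_pos: [0.483, -0.2242, 0.0774]
orientation: [0.029, -0.037, -0.704, 0.709]
force: [-9.7, 4.6, 30.1]
opening: 0.002
t: 3.8
tool_pos: [0.483, -0.2242, 0.0776]
orientation: [0.028, -0.037, -0.703, 0.71]
force: [-6.9, 5.0, 19.8]
opening: -0.001
```

The stop is felt: 30 N at z = 0.077. Next I'll lift off and move over to blue.

```bash
python3 -m pendant '[0,-15,0,0,0,0,0, 0,-25,0,0,0,0,0, 0,-25,0,0,0,0,0, 0,0,-40,0,0,0,0, 0,0,-45,0,0,0,0]';python3 -m pendant '[0,0,-45,0,0,0,0, 0,0,-45,0,0,0,0, 0,0,0,0,0,0,0]'
python3 - <<'E'
from h import *
go(-.044,-.225,.12)
p,_=arm.camera('side');cv2.imwrite('pics/s3.png',p[60:300,200:560])
p,d=arm.camera('scene');cv2.imwrite('pics/c3.png',p)
p,d=arm.camera('side')
# lid plane from depth around projected lid centre
c=proj('side',wp(-.0,-.413,.083)).round().astype(int);print(c)
pts=[]
for X in np.linspace(-.045,.045,19):
  for Y in np.linspace(-.465,-.36,19):
    u,v=proj('side',wp(X,Y,.083+.2*X)).round().astype(int)
    if d[v,u]>0: pts.append(ptd('side',u,v,d[v,u]))
pts=np.array(pts);c0=np.median(pts,0);g=abs(pts[:,2]-c0[2])<.03;pts=pts[g];c0=pts.mean(0)
n=np.linalg.svd(pts-c0)[2][2];n*=np.sign(n[2]);print(len(pts),c0,n,((pts-c0)@n).std(),"lid angle",np.arctan2(n@ex,n[2])+np.radians(12))
E
```

```text
t: 4.3
tool_pos: [0.4909, -0.1414, 0.1456]
orientation: [0.029, -0.041, -0.702, 0.711]
force: [-0.0, 0.9, -0.5]
opening: 0.002
t: 4.6
tool_pos: [0.4999, -0.045, 0.1454]
orientation: [0.027, -0.041, -0.702, 0.711]
force: [0.1, -1.1, -0.1]
opening: 0.002
t 4.6 pos [ 0.4999 -0.045   0.1454] washer -0.0244 -0.2351 F [ 0.1 -1.1 -0.1] open 0.002
shift mm [ 20.1  24.9 -10.6] turn [-0.011  0.009 -0.02 ]
[424 155]
346 [ 0.50385487 -0.22528278  0.08246297] [-0.20531139  0.02217247  0.97844551] 0.0009848070260192081 lid angle 0.001438006858543367
```

View pics/s3.png

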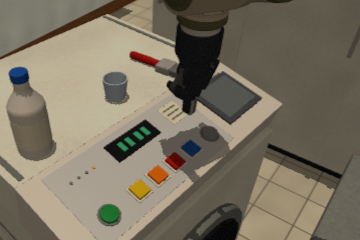

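View pics/c3.png

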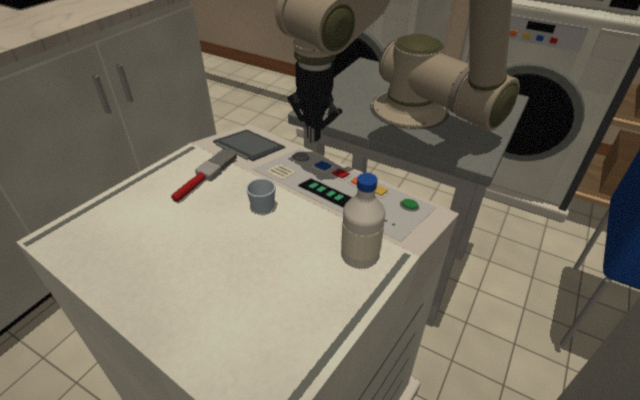

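Both views show the lid flat, and the depth plane gives 0.001 rad. Next I'll align over blue.

```bash
python3 -m pendant '[20,25,-10,-0.011,0.009,-0.02,0, 0,0,0,0,0,0,0]'
python3 - <<'E'
from h import *
go(-.044,-.225,.085)
p,_=arm.camera('side');cv2.imwrite('pics/s4.png',cv2.resize(p[130:290,280:480],None,fx=3,fy=3))
p,_=arm.camera('wrist');cv2.imwrite('pics/w4.png',p)
p,_=arm.camera('scene');cv2.imwrite('pics/c4.png',cv2.resize(p[90:240,240:440],None,fx=3,fy=3))
E
```

```text
t: 4.95
tool_pos: [0.482, -0.0404, 0.1195]
orientation: [0.039, -0.041, -0.705, 0.707]
force: [-0.9, 0.3, 0.5]
opening: -0.002
t 4.95 pos [ 0.482  -0.0404  0.1195] washer -0.0427 -0.2323 F [-0.9  0.3  0.5] open -0.002
shift mm [ 1.5 34.4 -7.4] turn [-0.002 -0.008 -0.002]
```

View pics/s4.png

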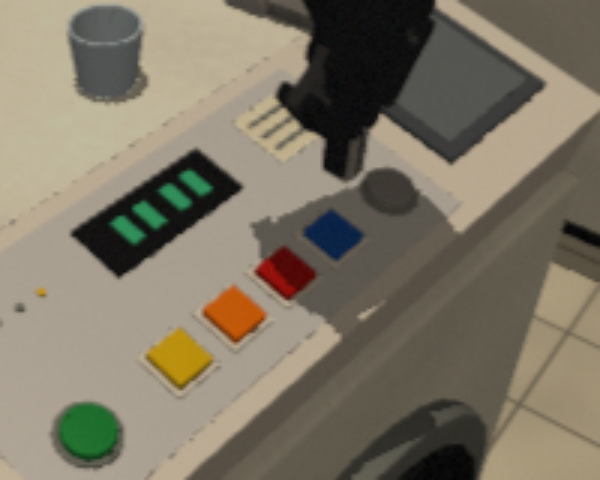

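View pics/w4.png

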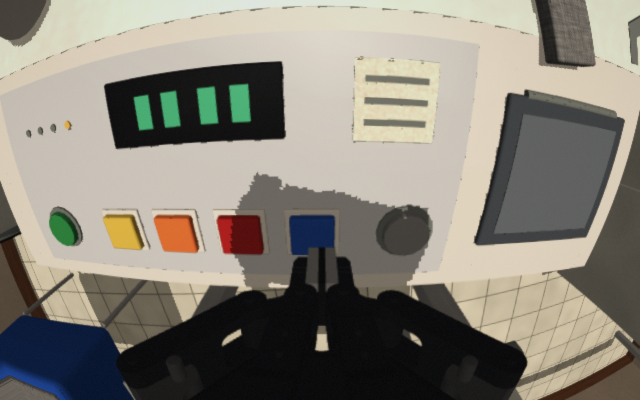

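View pics/c4.png

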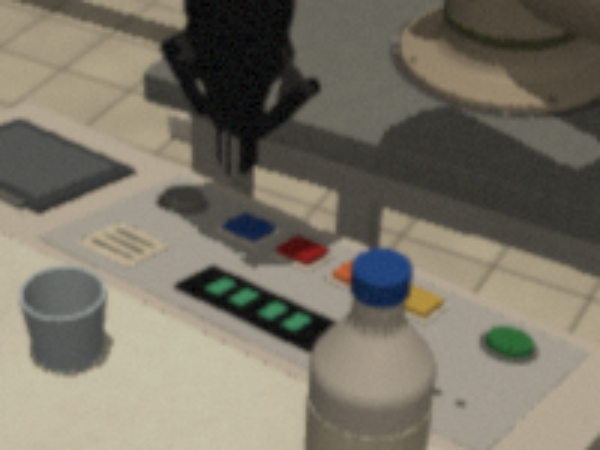

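The wrist view shows blue at (312,232), red (241,235), start (63,227) and stop (404,231), with the tip at (322,250). I'll use it as a third measurement.

```bash
cat >> h.py <<'E'
def wray(u,v,o):
    m=arm.camera_model("wrist");K=m["mtx"];f=K[0,0];dx=u-K[0,2];dy=v-K[1,2];r=np.hypot(dx,dy);a=r/f
    dc=np.array([np.sin(a)*dx/r,np.sin(a)*dy/r,np.cos(a)]);M=m["mount"]
    q=o["orientation"];Rt=R.from_quat(np.r_[q[1:],q[0]]).as_matrix()
    return o["tool_pos"]+Rt@M[:3,3], Rt@M[:3,:3]@dc
E
python3 - <<'E'
from h import *
o=arm.get_obs()
p=cv2.imread('pics/w4.png');hsv=cv2.cvtColor(p,cv2.COLOR_BGR2HSV).astype(int)
for k,(u,v) in dict(blue=(312,232),red=(241,235),orange=(176,234),yellow=(123,232),start=(63,227)).items():
    h=hsv[v,u];m=((abs((hsv[...,0]-h[0]+90)%180-90)<7)&(hsv[...,1]>120)).astype(np.uint8)
    _,l,s,c=cv2.connectedComponentsWithStats(m);i=l[v,u]
    C,D=wray(*c[i],o);X=C+D*(.0744-C[2])/D[2];e=X-np.r_[t0,0];print(k,s[i],c[i].round(1),X.round(4),"washer",(e@ex-.044).round(4),(e@ey).round(4))
E
```

```text
blue [ 290  216   44   39 1477] [310.8 232.7] [ 0.4828 -0.0338  0.0744] washer -0.0426 -0.2257
red [ 217  215   47   39 1604] [240.4 233.9] [0.4869 0.0144 0.0744] washer -0.0436 -0.1774
orange [ 154  215   45   38 1366] [176.3 232.9] [0.4921 0.0635 0.0744] washer -0.0437 -0.128
yellow [ 103  215   41   35 1040] [123.1 231.4] [0.4972 0.1125 0.0744] washer -0.0438 -0.0787
start [ 50 212  28  33 626] [ 62.9 228.5] [0.5052 0.1861 0.0744] washer -0.0436 -0.0047
```

```bash
python3 -m pendant '[1,15,-7,0,-0.008,0,0, 0,15,0,0,0,0,0, 0,0,0,0,0,0,0]'
python3 -c "
from h import *
go(-.044,-.2255,.0744)"
```

```text
t: 5.4
tool_pos: [0.4895, -0.038, 0.0948]
orientation: [0.032, -0.045, -0.703, 0.709]
force: [0.2, -0.1, 0.1]
opening: -0.001
t 5.4 pos [ 0.4895 -0.038   0.0948] washer -0.0355 -0.2292 F [ 0.2 -0.1  0.1] open -0.001
shift mm [ 8.9 20.2 -3.8] turn [-0.007 -0.002 -0.019]
```

```bash
python3 -m pendant '[9,8,-4,-0.007,0,-0.019,0, 0,0,0,0,0,0,0]'
python3 -c "
from h import *
go(-.044,-.2255,.0744)"
```

```text
t: 5.6
tool_pos: [0.4819, -0.0338, 0.0876]
orientation: [-0.038, 0.039, 0.706, -0.706]
force: [-0.9, -0.6, -0.1]
opening: -0.001
t 5.6 pos [ 0.4819 -0.0338  0.0876] washer -0.0435 -0.2259 F [-0.9 -0.6 -0.1] open -0.001
shift mm [ 0.5 13.2 -0.3] turn [ 0.    -0.003 -0.001]
```

Aligned. I'll press in small rows, watching the force.

```bash
python3 -m pendant '[1,5,0,0,0,0,0, 1,4,0,0,0,0,0, 0,0,0,0,0,0,0]'; python3 -m pendant '[0,2,0,0,0,0,0, 0,2,0,0,0,0,0]'
python3 -c "
from h import *
go(-.044,-.2255,.0744)"
```

```text
t: 5.9
tool_pos: [0.4804, -0.034, 0.0791]
orientation: [0.037, -0.04, -0.706, 0.706]
force: [-0.1, -0.3, 0.1]
opening: -0.002
t: 6.1
tool_pos: [0.4808, -0.0341, 0.0753]
orientation: [0.037, -0.04, -0.706, 0.706]
force: [0.3, -0.2, 2.2]
opening: -0.0
t 6.1 pos [ 0.4808 -0.0341  0.0753] washer -0.0446 -0.2263 F [ 0.3 -0.2  2.2] open -0.0
shift mm [-0.5  0.9 -0.8] turn [-0.    -0.003 -0.005]
```

```bash
python3 -m pendant '[0,2,0,0,0,0,0, 0,2,0,0,0,0,0]'; python3 -m pendant '[0,1.5,0,0,0,0,0]';python3 -m pendant '[0,1.5,0,0,0,0,0]'
```

```text
t: 6.3
tool_pos: [0.4816, -0.0342, 0.0717]
orientation: [0.036, -0.041, -0.706, 0.706]
force: [0.3, -0.1, 6.4]
opening: -0.0
t: 6.4
tool_pos: [0.4818, -0.0343, 0.0708]
orientation: [0.036, -0.041, -0.706, 0.706]
force: [-6.2, 1.6, 23.1]
opening: 0.002
t: 6.5
tool_pos: [0.482, -0.0343, 0.0706]
orientation: [0.035, -0.041, -0.705, 0.707]
force: [-9.2, 2.6, 27.3]
opening: 0.006
```

Blue bottomed out: the force went from 6 to 27 N, under the 40 N limit. I'll lift off and move to start.

```bash
python3 -m pendant '[0,-10,0,0,0,0,0, 0,-25,0,0,0,0,0, 0,-15,0,0,0,0,0, 0,0,-45,0,0,0,0, 0,0,-45,0,0,0,0]';python3 -m pendant '[0,0,-45,0,0,0,0, 0,0,-45,0,0,0,0, 0,0,-20,0,0,0,0, 0,0,0,0,0,0,0]'
python3 -c "
from h import *
go(-.044,-.002,.12)"
```

```text
t: 7.0
tool_pos: [0.4914, 0.0532, 0.1223]
orientation: [0.039, -0.044, -0.705, 0.707]
force: [1.2, 0.1, -1.1]
opening: -0.004
t: 7.4
tool_pos: [0.5037, 0.1706, 0.1214]
orientation: [0.037, -0.042, -0.705, 0.707]
force: [-0.2, -0.5, -0.0]
opening: -0.005
t 7.4 pos [0.5037 0.1706 0.1214] washer -0.0434 -0.0203 F [-0.2 -0.5 -0. ] open -0.005
shift mm [  0.7   1.4 -18.3] turn [-0.002 -0.007 -0.007]
```

```bash
python3 -m pendant '[1,0,-18,0,-0.007,-0.007,0, 0,0,0,0,0,0,0]'
python3 - <<'E'
from h import *
o=arm.get_obs();go(-.044,-.002,.09)
p,_=arm.camera('wrist');cv2.imwrite('pics/w5.png',p);hsv=cv2.cvtColor(p,cv2.COLOR_BGR2HSV).astype(int)
m=((abs(hsv[...,0]-66)<9)&(hsv[...,1]>110)).astype(np.uint8);m[:190]=0
_,l,s,c=cv2.connectedComponentsWithStats(m)
for i in range(1,len(s)):
    if s[i][4]>150:
        C,D=wray(*c[i],o);X=C+D*(.0744-C[2])/D[2];e=X-np.r_[t0,0];print(s[i],c[i].round(1),X.round(4),"washer",(e@ex-.044).round(4),(e@ey).round(4))
p,_=arm.camera('side');cv2.imwrite('pics/s5.png',cv2.resize(p[100:340,200:500],None,fx=2.5,fy=2.5))
E
```

```text
t: 7.6
tool_pos: [0.5043, 0.1882, 0.1207]
orientation: [0.038, -0.036, -0.705, 0.707]
force: [-0.2, -0.5, 0.8]
opening: -0.001
t 7.6 pos [0.5043 0.1882 0.1207] washer -0.0447 -0.0027 F [-0.2 -0.5  0.8] open -0.001
shift mm [-0.8 30.7 -0.8] turn [-0.003  0.001  0.002]
[ 296  205   49   43 1721] [320.1 226.3] [0.5054 0.1895 0.0744] washer -0.0438 -0.0013
```

View pics/w5.png

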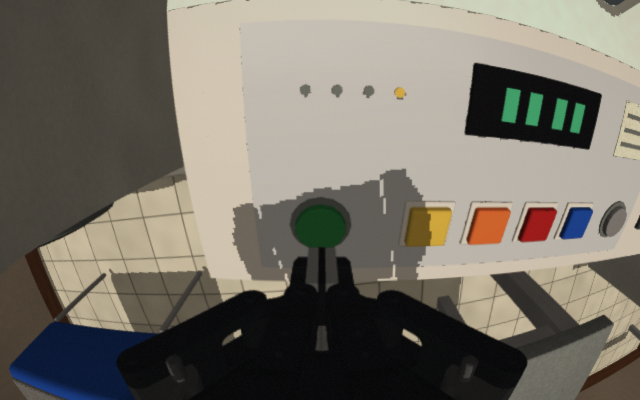

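View pics/s5.png

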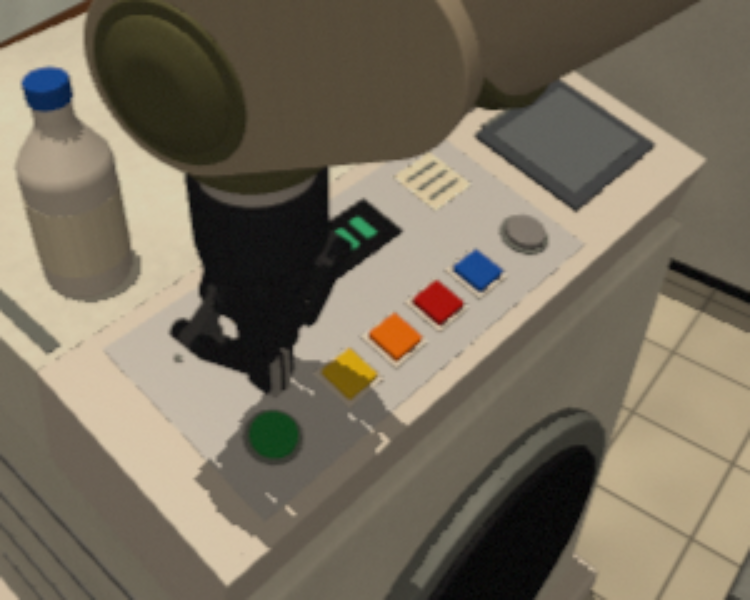

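The tip is over green, which sits at (320,226) in the wrist view; measured offset is about 1 mm. The lid is still flat and blue is up. Going down.

```bash
python3 -m pendant '[1,15,-1,0,0,0,0, 4,15,0,0,0,0,0, 0,0,0,0,0,0,0]'
python3 -c "
from h import *
go(-.044,-.0013,.08)"
```

```text
t: 8.0
tool_pos: [0.4996, 0.1844, 0.0903]
orientation: [0.039, -0.039, -0.705, 0.707]
force: [0.7, 0.5, -0.1]
opening: -0.002
t 8.0 pos [0.4996 0.1844 0.0903] washer -0.049 -0.007 F [ 0.7  0.5 -0.1] open -0.002
shift mm [-5.  10.3 -5.8] turn [-0.004 -0.005  0.001]
```

```bash
python3 -m pendant '[-5,5,-6,0,0,0,0, 0,5,0,0,0,0,0, 0,0,0,0,0,0,0]'
python3 -c "
from h import *
go(-.044,-.0013,.0744)"
```

```text
t: 8.3
tool_pos: [0.5069, 0.1884, 0.0808]
orientation: [0.04, -0.04, -0.705, 0.707]
force: [-0.2, -0.5, 0.4]
opening: -0.001
t 8.3 pos [0.5069 0.1884 0.0808] washer -0.0421 -0.0022 F [-0.2 -0.5  0.4] open -0.001
shift mm [ 1.9  6.4 -0.9] turn [-0.004 -0.007 -0.001]
```

```bash
python3 -m pendant '[1,3,-1,0,0,0,0, 0,3,0,0,0,0,0]'; python3 -m pendant '[0,2,0,0,0,0,0, 0,2,0,0,0,0,0]'; python3 -m pendant '[0,1.5,0,0,0,0,0]'
```

```text
t: 8.5
tool_pos: [0.5066, 0.1895, 0.0753]
orientation: [0.039, -0.041, -0.705, 0.707]
force: [-0.5, -0.4, 1.8]
opening: -0.007
t: 8.7
tool_pos: [0.5073, 0.1895, 0.0718]
orientation: [0.038, -0.042, -0.705, 0.707]
force: [-0.6, -0.2, 4.7]
opening: 0.002
t: 8.8
tool_pos: [0.5076, 0.1895, 0.0711]
orientation: [0.037, -0.042, -0.705, 0.707]
force: [-5.2, -0.9, 18.0]
opening: -0.002
```

```bash
python3 -m pendant '[0,1,0,0,0,0,0]'; python3 -m pendant '[0,-10,0,0,0,0,0, 0,-25,0,0,0,0,0, 0,-30,0,0,0,0,0, 0,-30,0,0,0,0,0, 0,0,0,0,0,0,0]'
python3 - <<'E'
from h import *
go(-.1,-.0013,.2)
for n in('scene','side'):
    p,d=arm.camera(n);cv2.imwrite(f'pics/{n}6.png',p);np.save(f"{n}6.npy",d)
E
```

```text
t: 8.9
tool_pos: [0.5076, 0.1895, 0.0712]
orientation: [0.037, -0.042, -0.705, 0.707]
force: [-5.0, -1.2, 16.1]
opening: -0.001
t: 9.4
tool_pos: [0.5059, 0.1901, 0.1694]
orientation: [0.038, -0.041, -0.705, 0.707]
force: [-0.6, 0.3, -0.2]
opening: 0.001
t 9.4 pos [0.5059 0.1901 0.1694] washer -0.0433 -0.0007 F [-0.6  0.3 -0.2] open 0.001
shift mm [ 56.6 -30.8   1.1] turn [-0.003 -0.006 -0.004]
```

View pics/side6.png

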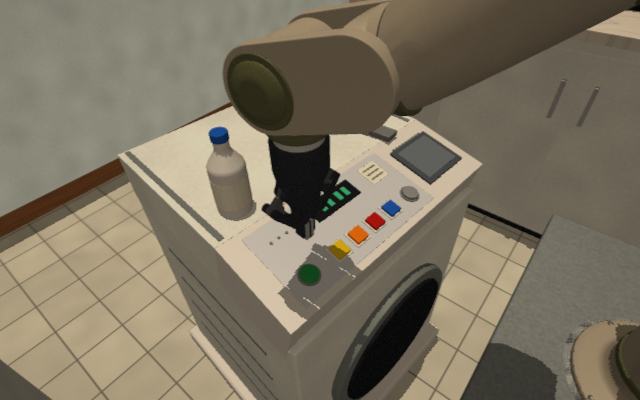

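View pics/scene6.png

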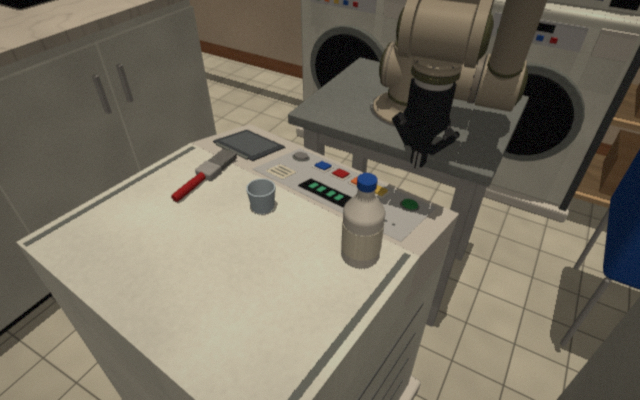

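The hand is clear. The lid is flat at (425,155) in the side view. The bottle, cup and brush sit at the same pixels as at the start. The keys look up.

```bash
python3 -m pendant '[20,-25,0,0,0,0,0, 20,-20,0,0,0,0,0, 0,0,0,0,0,0,0]'; python3 - <<'E'
from h import *
a=np.load("scene0.npy");b=np.load("scene6.npy")
for k,(u0,u1,v0,v1) in dict(bottle=(340,385,195,265),cup=(246,278,178,215),brush=(172,215,170,200)).items():
    D=abs(a-b)[v0:v1,u0:u1];print(k,np.median(D).round(4),(D>.01).sum())
print(arm.get_obs()["joint_vel"].round(3));arm.sign_off()
E
```

```text
t: 9.8
tool_pos: [0.4623, 0.1941, 0.2078]
orientation: [0.044, -0.036, -0.704, 0.708]
force: [0.9, 1.1, -0.0]
opening: 0.001
bottle 0.0011 29
cup 0.0014 7
brush 0.0015 7
[-0.014  0.061  0.013 -0.003 -0.039 -0.006]
the job is handed in; nothing more can be done
```

The washing machine is set going: I shut the lid, pressed blue, let it spring back, then pressed green. The job was handed in at about 9.8 s, and sign-off gives no verdict.

| Step | Force at the end of travel | Limit |
|---|---|---|
| Lid closed onto its stop | about 30 N | 60 N |
| Blue key fully down | about 27 N | 40 N |
| Green key fully down | about 18 N | 40 N |

These are wrist readings taken at the end of each move, so brief peaks in between would not show.

**Last checks:**
- **Lid:** it measured 0.001 rad from flat after closing and still looked flat at the end.
- **Keys:** blue looked up before I pressed green, and all the keys looked up at the end. I judged this from the pictures, not from a measurement.
- **Bottle, cup and brush:** they showed no visible movement. The depth difference from the start was about 1 mm, which is noise level.
- **Hand:** it was clear of the machine at a height of 0.208 m, with no contact force. The arm was still settling slightly, at up to 0.06 rad/s.

**Disagreement:** the scene and side cameras differed by about 7 mm along x. I used their mean, and the wrist camera agreed with it to within 2 mm before each key press.

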